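# Turn a crimp die to the index and hold a loupe over it

## Task

Inspect the crimp die on the swivel stage: first turn its nest so that the pointed nose under the die's screw side points straight at the fixed index tooth on the base, and let go of it. Then pick up the loupe by its upright finger grip and hold it still and level, its lens centred over the die and at the height of the black collar on the gauge post. The job ends while you are holding the loupe there: do not put it down; the loupe must not touch the stage, and the collar and the other things on the trolley stay where they are.

Things in the scene. Friction and masses are not known exactly. Their poses are not given: they have to be found in the camera images.
- stage: Fixed inspection stage; origin on the swivel axis, at the trolley top. Dark steel base plate 116x116 mm, 10 mm thick, with a 40 mm wide tail along +x to 152 mm. At its -x edge an aluminium index tooth (tip 40 mm from the axis, top 20 mm up) points at the axis. On the tail, 130 mm along +x from the axis, stands the gauge post, 12 mm thick, top 170 mm above the trolley.
- nest (a joint): Turn (rad) of the nest that carries the die, anticlockwise seen from above; 0 = its nose points straight at the index tooth. The nest: aluminium disc 60 mm across, its top 20 mm above the trolley, with the pointed nose on its rim, and a 22x26 mm pedestal under the die. Stiff (0.06 N m), stays where it is left. Starts at 0.5 to 1.3.
- die_centre (a point): Centre of the steel crimp die fixed on the nest: 24 (x) x 36 (y) x 16 mm high, centre 54 mm and top 62 mm above the trolley, 1 mm from the swivel axis. z is up; -x points the way the nest's nose points, and that side bears a round black screw, 3 mm proud; the plain end faces to grasp are 36 mm apart along y.
- collar_mid (a point): Middle (half-way up) of the black collar on the gauge post, 22 mm across and 12 mm high with a thin pointer towards the die; it marks the focal height, different every time (105 to 145 mm above the trolley). Clamped by friction, about 15 N to push it along the post.
- loupe_grip (a point): Loose hand loupe, about 120 g, 165 mm long, lying flat. This point is inside its upright black ribbed finger grip (14 mm wide along y, 30 mm long along x, 40 mm tall), 22 mm above its underside, close to the balance point. x points to the lens, whose centre is 66 mm away; a steel tail reaches 68 mm the other way; z is up when the loupe is level.
- lens (a point): Centre of the loupe's round lens, 62 mm across its frame, 12 mm thick, 6 mm above the loupe's underside; z is the lens axis, vertical when level.
- loupe: The whole loupe; origin under its finger grip, on its underside, 22 mm below the grip point.
- coupling: Bystander: brass air coupling, 61 mm long.
- tape_1: Bystander: roll of black tape, 57 mm across, 19 mm high.
- spare_die: Bystander: a second, loose crimp die, 27x36x16 mm, lying on the trolley.
- long_nose_1: Bystander: long-nose pliers, 164 mm long.
- carton_ferrules: Bystander: small card box, 46x70x34 mm.
- side_cutter_2: Bystander: small side cutters, 91 mm long.
- vial: Bystander: capped vial, 30 mm across, 48 mm high.

How it is judged:
By the outcome, as a careful person would: the job done as asked, in the order asked, and still so for the second after the job is handed in, while the arm keeps its last pose, push and grip.
It also fails if it takes over 48 s, if anything falls off the work surface, if the arm or the gripper's body presses on something with over 40 N, if the wrist force passes 120 N, or if a joint passes its speed limit or range.

## Robot

A 7-joint arm with a two-finger parallel gripper is mounted at the origin on a cart in front of the work surface, level with it; the furniture and walls round the work are solid. World frame = base frame: x ahead of the robot, y to its left, z up, the work surface at z = 0. Lengths are in m, angles in rad, forces in N, time in s.
With the tool pointing down it reaches from about 0.425 to 0.95 m from the base axis. Payload 4.7 kg.
Tool frame: the origin (TCP) lies at the very end of the fingers, on their centre line; the grasp point (between the pads) lies 19 mm behind it; z points along the fingers, y is the line along which they close (so a half turn about z gives the same grasp; the last joint's range is limited). The gripper opens to 85 mm and grips with 20 to 120 N. Pads are 22 mm wide; open, the fingers measure 114 mm over their backs; the gripper's body (76 mm by 85 mm) begins 54 mm behind the grasp point. The pads swing forward as they close: fully open they stand 13 mm farther back than shut.
Start: joints at [1.203, 0.469, -0.049, 1.532, 0.024, 1.141, -0.082], TCP at [0.224, -0.637, 0.231] pointing down, gripper open.
Joint ranges: [-2.59, 2.59], [-0.33, 1.99], [-1.39, 1.29], [0.1, 2.45], [-1.04, 4.18], [0.21, 1.99], [-2.66, 2.66]. Speed limits (rad/s): [2.57, 2.57, 3.14, 3.14, 3.14, 3.14, 3.14].

## Interface

Orientations are given as a 3x3 rotation matrix whose columns are the frame's x, y, z axes.
In Python, from cell import bot gives the robot as it stands.
- The arm moves only by the shell command python3 -m creep 'ROWS' [FORCE]. ROWS is JSON, one flat list of numbers, 7 for each row, row after row: the shift along the tool's x, y, z in m, then the turn, a rotation vector about the tool's x, y, z in degrees, then the closure, from 0 (fully open) to 1 (shut). In form: [dx, dy, dz, rx, ry, rz, fingers, dx, dy, dz, rx, ry, rz, fingers, ...]. A call has 1 to 5 rows; each row shifts and turns the commanded pose from where the row before left it, along the tool's axes as they then stand; what a row does not reach is not made up. A row lasts 1/8 s, in which the tool goes at most 62.5 mm and 10.7 degrees, less where a joint would pass 70% of its speed; a pose out of reach is approached as far as the arm can. A call with a gripper value outside its range is refused whole. The fingers move at their own pace and stop on an object; FORCE is the grip in N (left out, the last holds). Time passes only in rows, so rows that do not move let the fingers close. It gives the time, the measured TCP pose, the force, the opening and the grip force at its end, in the units of the state.
- bot.get_obs(): the state, without advancing time (a new reading comes with each control period).
- bot.grab_frame(name): name is "scene" or "side" or "wrist"; returns the picture (400x640x3 uint8, red, green, blue); there is no depth.
- bot.camera_model(name): a dict with "camera_matrix" (3x3 intrinsics, pixels), "position" and "rotation" of the camera in the world; the wrist camera has in their place "T_tool_cam" (4x4, takes a point from camera to tool coordinates, whose origin is the TCP and whose axes are the flange's). Camera axes: x right, y down, z forward; pixel columns grow to the right and rows downward; lengths in m; the calibration is good to about 2 mm. The wrist camera is an equidistant fisheye: a pixel r from the principal point sees the ray r / f radians off the axis. A picture is of the moment at which its call begins: read the wrist's pose just before it. camera_model takes no time and is no camera call.
- bot.finish_job(): hands the job in; it is judged then, once.
Trained networks look in the newest picture that a camera, given by its name, has taken for a name from the list of things; names that differ only in an ending like _2 or _b are one class to them, and where a whole thing is asked for, a point or a joint stands for the part that bears it (a point fixed in the world has none). Each returns a list of dicts, best first, with "p" (0 to 1); they miss things now and then, are a little off and sometimes report something else, mostly with a low value. They report only what shows in the picture. A call takes as long as a camera call.
- bot.recognise(camera, name): "bbox" ([left, top, right, bottom] in pixels, round what is visible of it).
The state is a dict: "clock": time; "joint_positions": joint angles; "dq": joint speeds; "effort": joint torques, N m; "eef_pos": TCP position; "ee_rot": TCP orientation; "contact_force": force on the tool from outside, world axes, zero at the start; "ft_torque": the same for the moment, N m; "gripper_width": finger opening in m; "finger_force": force on a finger pad.
Only numpy, scipy, OpenCV 4.12 (cv2) and the standard library are available. Lean on these libraries where they do the work, as an engineer would, in place of code of your own. Each camera call takes 0.05 s, during which the arm holds its last target. There are 200 camera calls.

## Working session

There is one attempt and no reset: what is moved stays moved. The work goes in short steps, Python scripts to look and compute and a shell command to move; the robot and the scene stay as the last step left them, time stands still between calls to the robot, and variables do not carry over. Pictures are saved under pics/ and viewed, at most 10 in all, crops included, and the job is handed in when it is done.

```bash
ls; mkdir -p pics; cat > h.py <<'E'
from cell import bot
import numpy as np, cv2
def grab(n,f):
    im=bot.grab_frame(n); cv2.imwrite(f'pics/{f}.png',im[:,:,::-1]); return im
def ray(cam,uv,obs=None):
    m=bot.camera_model(cam); K=np.array(m['camera_matrix'])
    x=(uv[0]-K[0,2])/K[0,0]; y=(uv[1]-K[1,2])/K[1,1]
    if cam=='wrist':
        o=obs or bot.get_obs(); r=np.hypot(x,y); d=np.array([x/r*np.sin(r),y/r*np.sin(r),np.cos(r)]) if r>0 else np.array([0,0,1.])
        T=np.array(m['T_tool_cam']); R=np.array(o['ee_rot']); return R@T[:3,3]+np.array(o['eef_pos']), R@T[:3,:3]@d
    d=np.array(m['rotation'])@np.array([x,y,1]); return np.array(m['position']), d/np.linalg.norm(d)
def atz(cam,uv,z,obs=None):
    p,d=ray(cam,uv,obs); return p+d*(z-p[2])/d[2]
def proj(cam,P,obs=None):
    m=bot.camera_model(cam); K=np.array(m['camera_matrix'])
    if cam=='wrist':
        o=obs or bot.get_obs(); T=np.array(m['T_tool_cam']); R=np.array(o['ee_rot'])
        q=T[:3,:3].T@(R.T@(np.array(P)-o['eef_pos'])-T[:3,3]); t=np.arctan2(np.hypot(q[0],q[1]),q[2]); n=q[:2]/np.hypot(*q[:2])*t
    else:
        q=np.array(m['rotation']).T@(np.array(P)-m['position']); n=q[:2]/q[2]
    return np.array([K[0,0]*n[0]+K[0,2],K[1,1]*n[1]+K[1,2]])
def tri(rays):
    A=np.zeros((3,3));b=np.zeros(3)
    for p,d in rays:
        M=np.eye(3)-np.outer(d,d);A+=M;b+=M@p
    return np.linalg.solve(A,b)
E
python3 - <<'E'
from h import *
np.set_printoptions(precision=3,suppress=True)
o=bot.get_obs(); print(o['clock'],o['eef_pos'],o['ee_rot'])
for c in ['scene','side']:
    grab(c,c+'0'); m=bot.camera_model(c); print(c,m)
    for n in ['stage','nest','die_centre','collar_mid','loupe_grip','lens','loupe','long_nose_1','carton_ferrules','vial','spare_die']:
        print(c,n,[(np.round(d['bbox']).tolist(),round(d['p'],2)) for d in bot.recognise(c,n)[:2]])
grab('wrist','wrist0'); print(bot.camera_model('wrist'))
a=[cv2.imread(f'pics/{c}0.png') for c in ['scene','side']]
E
```

```text
pics
0.0 [ 0.224 -0.636  0.23 ] [[ 0.943  0.332 -0.001]
 [ 0.332 -0.943  0.002]
 [-0.    -0.002 -1.   ]]
scene {'camera_matrix': array([[370.389,   0.   , 317.455],
       [  0.   , 370.389, 207.757],
       [  0.   ,   0.   ,   1.   ]]), 'position': array([0.112, 0.873, 0.922]), 'rotation': array([[-0.894, -0.29 ,  0.342],
       [-0.448,  0.59 , -0.671],
       [-0.007, -0.753, -0.658]])}
scene stage [([242.0, 193.0, 303.0, 264.0], 0.67)]
scene nest [([276.0, 230.0, 291.0, 254.0], 0.8), ([354.0, 208.0, 367.0, 221.0], 0.64)]
scene die_centre [([271.0, 232.0, 292.0, 250.0], 0.85)]
scene collar_mid [([243.0, 199.0, 256.0, 207.0], 0.47)]
scene loupe_grip [([291.0, 288.0, 315.0, 342.0], 0.6)]
scene lens [([288.0, 287.0, 313.0, 343.0], 0.59)]
scene loupe [([287.0, 291.0, 314.0, 342.0], 0.7)]
scene long_nose_1 [([357.0, 185.0, 392.0, 198.0], 0.73)]
scene carton_ferrules [([226.0, 285.0, 253.0, 310.0], 0.86)]
scene vial [([212.0, 281.0, 224.0, 300.0], 0.68)]
scene spare_die [([287.0, 292.0, 314.0, 341.0], 0.74)]
side {'camera_matrix': array([[375.972,   0.   , 319.033],
       [  0.   , 37
[... 589 characters left out ...]
], 0.83), ([346.0, 166.0, 369.0, 195.0], 0.54)]
side loupe [([370.0, 304.0, 406.0, 377.0], 0.89), ([347.0, 198.0, 369.0, 210.0], 0.69)]
side long_nose_1 [([348.0, 165.0, 369.0, 193.0], 0.75), ([234.0, 216.0, 255.0, 224.0], 0.26)]
side carton_ferrules [([276.0, 336.0, 307.0, 372.0], 0.98)]
side vial [([244.0, 346.0, 262.0, 370.0], 0.81)]
side spare_die [([351.0, 148.0, 362.0, 155.0], 0.45)]
{'camera_matrix': array([[309.707,   0.   , 319.077],
       [  0.   , 309.707, 202.675],
       [  0.   ,   0.   ,   1.   ]]), 'T_tool_cam': array([[-0.   , -0.945, -0.326,  0.084],
       [ 1.   , -0.   ,  0.001, -0.   ],
       [-0.001, -0.326,  0.945, -0.143],
       [ 0.   ,  0.   ,  0.   ,  1.   ]])}
```

View pics/scene0.png

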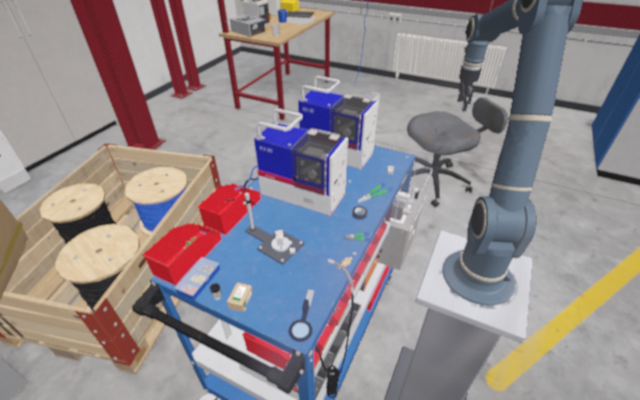

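View pics/side0.png

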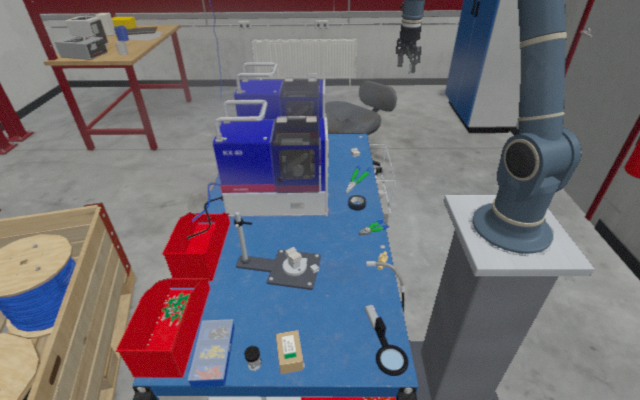

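The side view shows the stage at about (293,266), with the die at (293,257), the index tooth at about (315,267), the post at (241,240), and the loupe's lens at (391,360) and its grip at (379,328). The blue machine stands at (275,170). Next I'll compute positions.

```bash
python3 - <<'E'
from h import *
np.set_printoptions(precision=3,suppress=True)
print('die',tri([ray('scene',(281.5,241)),ray('side',(294,259))]), atz('side',(294,259),.054))
print('collar',tri([ray('scene',(249.5,203)),ray('side',(241,221))]))
print('lens',atz('side',(391,360),.006),atz('scene',(300,330),.006))
print('grip base',atz('side',(379,328),.02), 'tail',atz('side',(371,308),.006),atz('scene',(310,292),.006))
print('vial',atz('side',(253,358),.02),'carton',atz('side',(290,352),.02))
print('machine front', atz('side',(223,190),0),atz('side',(327,213),0)); 
print('stage corners',[atz('side',p,.01)[:2] for p in [(276,248),(322,252),(316,287),(269,281)]], 'post base',atz('side',(242,264),.01)[:2],'tooth',atz('side',(315,267),.02)[:2])
a=cv2.imread('pics/side0.png')[205:300,225:340]; cv2.imwrite('pics/c1.png',cv2.resize(a,None,fx=6,fy=6,interpolation=cv2.INTER_CUBIC))
E
```

```text
die [0.613 0.156 0.025] [0.611 0.178 0.054]
collar [0.733 0.144 0.14 ]
lens [0.404 0.412 0.006] [0.403 0.412 0.006]
grip base [0.421 0.347 0.02 ] tail [0.431 0.286 0.006] [0.436 0.289 0.006]
vial [0.68  0.416 0.02 ] carton [0.607 0.403 0.02 ]
machine front [ 0.871 -0.189  0.   ] [ 0.528 -0.067  0.   ]
stage corners [array([0.667, 0.095]), array([0.543, 0.11 ]), array([0.557, 0.228]), array([0.672, 0.209])] post base [0.748 0.153] tooth [0.56  0.173]
```

View pics/c1.png

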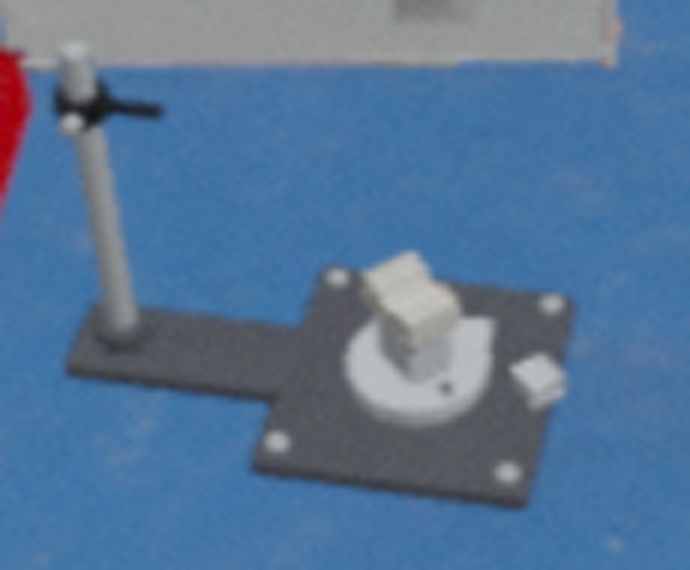

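The crop shows the nest's nose at (490,325), turned away from the tooth at (540,380) towards the machine, so roughly 0.7 rad. The post with the collar is on the far side. I'll lift and turn while writing a move planner.

```bash
cat >> h.py <<'E'
def plan(P,yaw,n,o=None):
    """print rows (tool axes) to reach P and tool-x yaw (deg, turn may exceed 180) levelled, over n rows"""
    from scipy.spatial.transform import Rotation as S
    o=o or bot.get_obs(); R=np.array(o['ee_rot']); p=np.array(o['eef_pos'])
    y0=np.degrees(np.arctan2(R[1,0],R[0,0])); dy=yaw-y0
    G=S.from_euler('z',yaw,degrees=True).as_matrix()@np.diag([1,-1,-1.])
    tilt=S.from_matrix(R.T@S.from_euler('z',y0,degrees=True).as_matrix()@np.diag([1,-1,-1.])).as_rotvec(degrees=True)
    print('yaw0 %.1f turn %.1f tilt %s shift %s'%(y0,dy,np.round(tilt,2),np.round(np.array(P)-p,4)))
    for i in range(n):
        Ri=S.from_euler('z',y0+dy*i/n,degrees=True).as_matrix()@np.diag([1,-1,-1.])
        print(np.round(Ri.T@(np.array(P)-p)/n,4).tolist(), 'rz %.2f'%(-dy/n))
E
python3 -m creep '[0,0,-0.05,0,0,-10,0.3, 0,0,-0.05,0,0,-10,0.3, 0,0,-0.05,0,0,-10,0.3, 0,0,-0.05,0,0,-10,0.3, 0,0,-0.05,0,0,-10,0.3]'
python3 - <<'E'
from h import *
plan([0.49,-0.05,.47],69.4+80,12)
E
```

```text
clock: 1.88
eef_pos: [0.2242, -0.6363, 0.4832]
ee_rot: [[0.346, 0.938, 0.0], [0.938, -0.346, -0.0], [-0.0, 0.0, -1.0]]
contact_force: [0.7, -0.9, -0.0]
gripper_width: 0.0599
finger_force: 0.0
yaw0 69.7 turn 79.7 tilt [0.02 0.02 0.  ] shift [ 0.2658  0.5863 -0.0132]
[0.0535, 0.0039, 0.0011] rz -6.64
[0.0527, 0.01, 0.0011] rz -6.64
[0.0512, 0.016, 0.0011] rz -6.64
[0.049, 0.0219, 0.0011] rz -6.64
[0.0461, 0.0274, 0.0011] rz -6.64
[0.0427, 0.0325, 0.0011] rz -6.64
[0.0386, 0.0372, 0.0011] rz -6.64
[0.0341, 0.0414, 0.0011] rz -6.64
[0.029, 0.0451, 0.0011] rz -6.64
[0.0236, 0.0482, 0.0011] rz -6.64
[0.0179, 0.0506, 0.0011] rz -6.64
[0.0119, 0.0523, 0.0011] rz -6.64
```

```bash
python3 -m creep '[0.053,0.004,0,0,0,-6.6,0.3, 0.053,0.01,0,0,0,-6.6,0.3, 0.051,0.016,0,0,0,-6.6,0.3, 0.049,0.022,0,0,0,-6.6,0.3, 0.046,0.027,0,0,0,-6.6,0.3]'
python3 - <<'E'
from h import *
print(bot.get_obs()['joint_positions'].round(2) if hasattr(bot.get_obs()['joint_positions'],'round') else bot.get_obs()['joint_positions'])
plan([0.60,0.15,.30],193,10)
E
```

```text
clock: 2.5
eef_pos: [0.3371, -0.3918, 0.4815]
ee_rot: [[-0.219, 0.976, 0.0], [0.976, 0.219, -0.001], [-0.001, 0.0, -1.0]]
contact_force: [0.9, -0.0, 0.0]
gripper_width: 0.0596
finger_force: 0.0
[ 1.15  0.11 -0.41  1.47  0.05  1.57  0.96]
yaw0 102.6 turn 90.4 tilt [0.01 0.04 0.  ] shift [ 0.2629  0.5418 -0.1815]
[0.0471, 0.0375, 0.0182] rz -9.04
[0.0406, 0.0444, 0.0182] rz -9.04
[0.0332, 0.0503, 0.0182] rz -9.04
[0.0249, 0.0549, 0.0182] rz -9.04
[0.0159, 0.0581, 0.0182] rz -9.04
[0.0066, 0.0599, 0.0182] rz -9.04
[-0.0029, 0.0602, 0.0182] rz -9.04
[-0.0123, 0.059, 0.0182] rz -9.04
[-0.0214, 0.0563, 0.0182] rz -9.04
[-0.03, 0.0522, 0.0182] rz -9.04
```

```bash
python3 -m creep '[0.047,0.037,0,0,0,-9,0.3, 0.04,0.044,0,0,0,-9,0.3, 0.033,0.05,0,0,0,-9,0.3, 0.025,0.055,0,0,0,-9,0.3, 0.016,0.058,0,0,0,-9,0.3]'
python3 -m creep '[0.0066,0.06,0.02,0,0,-9,0.3, -0.003,0.06,0.03,0,0,-9,0.3, -0.012,0.059,0.04,0,0,-9,0.3, -0.021,0.056,0.04,0,0,-9,0.3, -0.03,0.052,0.05,0,0,-9,0.3]'
python3 - <<'E'
from h import *
o=bot.get_obs();print(o['joint_positions'],o['dq'])
o=bot.get_obs();grab('wrist','w1')
for n in ['nest','die_centre','stage','collar_mid']: print(n,bot.recognise('wrist',n)[:2])
E
```

```text
clock: 3.12
eef_pos: [0.4689, -0.1227, 0.4817]
ee_rot: [[-0.845, 0.535, 0.001], [0.535, 0.845, -0.001], [-0.001, -0.0, -1.0]]
contact_force: [0.3, -0.5, -0.0]
gripper_width: 0.0595
finger_force: 0.0
clock: 3.75
eef_pos: [0.588, 0.1165, 0.3238]
ee_rot: [[-0.976, -0.22, 0.002], [-0.22, 0.976, -0.0], [-0.002, -0.0, -1.0]]
contact_force: [0.3, -0.9, -0.6]
gripper_width: 0.0597
finger_force: 0.0
[ 0.40589913  0.42015949 -0.93224003  1.55992657  0.34452013  1.33401287
  1.22638299] [-0.70909656  0.7199803  -0.12042459 -0.00505943  0.63465451 -0.36646809
  0.27625894]
nest [{'bbox': [326.8, 158.8, 366.5, 202.8], 'p': 0.57}]
die_centre [{'bbox': [326.1, 162.1, 367.0, 205.0], 'p': 0.67}]
stage [{'bbox': [300.5, 126.8, 391.4, 313.5], 'p': 0.8}]
collar_mid [{'bbox': [302.9, 277.3, 323.9, 304.3], 'p': 0.81}, {'bbox': [443.1, 80.9, 532.1, 112.9], 'p': 0.69}]
```

View pics/w1.png

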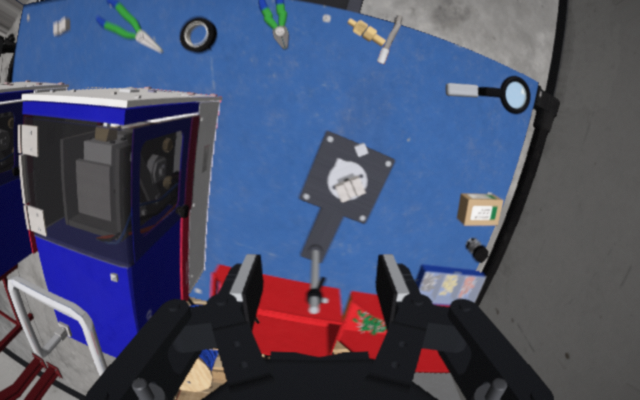

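The wrist view shows the die at about (349,185), the nose at about (338,161), the tooth at (362,150) and the collar at (314,298). The nest is turned by about 45°. I'll take a sharper crop now that the arm has settled.

```bash
python3 - <<'E'
from h import *
o=bot.get_obs();print(o['clock'],o['eef_pos'],np.abs(o['dq']).max());im=grab('wrist','w2')
print(bot.recognise('wrist','collar_mid')[:1],bot.recognise('wrist','die_centre')[:1])
import pickle;pickle.dump(o,open('o2.pkl','wb'))
c=im[100:220,280:420,::-1]; cv2.imwrite('pics/c2.png',cv2.resize(c,None,fx=5,fy=5,interpolation=cv2.INTER_CUBIC))
E
```

```text
4.0 [0.58733349 0.11453148 0.32479134] 0.027488801819463598
[{'bbox': [467.6, 237.2, 489.6, 263.5], 'p': 0.53}] [{'bbox': [326.6, 161.0, 366.8, 205.0], 'p': 0.89}]
```

View pics/c2.png

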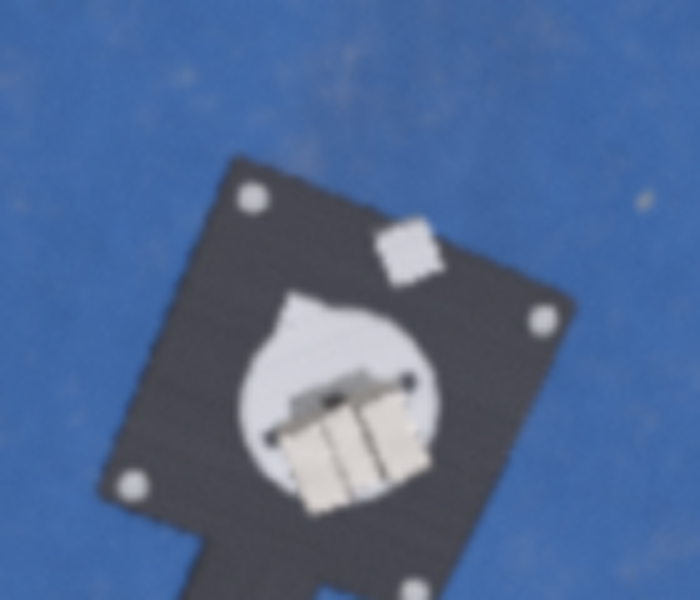

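The crop shows the nose tip at (292,292), the tooth's inner corner at (397,286), the die's top corners at (275,438), (400,388), (430,462) and (312,515), and four bolts.

```bash
python3 - <<'E'
from h import *
import pickle;o=pickle.load(open('o2.pkl','rb'))
f=lambda p,z: atz('wrist',(280+(p[0]+.5)/5-.5,100+(p[1]+.5)/5-.5),z,o)[:2]
B=np.array([f(p,.012) for p in [(252,198),(544,321),(133,486),(414,592)]])
D=np.array([f(p,.062) for p in [(275,438),(400,388),(430,462),(312,515)]])
nose=f((291,292),.02); tooth=f((398,287),.02)
ax=B.mean(0); xs=(B[2]+B[3]-B[0]-B[1]); ys=(B[0]-B[1]+B[2]-B[3])
A=lambda v: np.degrees(np.arctan2(v[1],v[0]))
print('bolts',B.round(4),'axis',ax.round(4),'x yaw',A(xs),'y yaw',A(ys))
print('die',D.mean(0).round(4),D.round(4),'x yaw',A(D[2]+D[3]-D[0]-D[1]),'yyaw',A(D[1]+D[2]-D[0]-D[3]))
print('nose',nose,A(nose-ax),np.hypot(*(nose-ax)),'tooth',tooth,A(tooth-ax),np.hypot(*(tooth-ax)))
o=bot.get_obs(); print(o['eef_pos'])
E
```

```text
bolts [[0.5584 0.1245]
 [0.5747 0.2198]
 [0.6535 0.1084]
 [0.6691 0.203 ]] axis [0.6139 0.1639] x yaw -9.8418953167219 y yaw -99.541509926985
die [0.6143 0.1644] [[0.6153 0.1422]
 [0.5941 0.1723]
 [0.6127 0.1857]
 [0.6348 0.1574]] x yaw 36.96653778046331 yyaw 126.53623969912313
nose [0.5821973  0.14137947] -144.61515370821428 0.038937289774428285 tooth [0.57367362 0.17189666] 168.8047006965299 0.041049642209699234
[0.5875469  0.11368855 0.3259779 ]
```

```bash
python3 - <<'E'
from h import *
plan([0.614,0.164,.14],216.3,5)
E
```

```text
yaw0 -167.8 turn 384.1 tilt [-0.08  0.15 -0.  ] shift [ 0.0265  0.0503 -0.186 ]
[-0.0073, 0.0087, 0.0372] rz -76.81
[-0.0101, -0.0051, 0.0372] rz -76.81
[0.0027, -0.011, 0.0372] rz -76.81
[0.0114, 0.0001, 0.0372] rz -76.81
[0.0025, 0.0111, 0.0372] rz -76.81
```

```bash
python3 -m creep '[-0.0073,0.0087,0.037,0,0,-4.8,0.3, -0.008,0.008,0.037,0,0,-4.8,0.3, -0.0087,0.0073,0.037,0,0,-4.8,0.3, -0.0093,0.0066,0.037,0,0,-4.8,0.3, -0.0098,0.0058,0.037,0,0,-4.8,0.3]'
python3 - <<'E'
from h import *
bot.grab_frame('wrist')
for i in range(4): bot.grab_frame('side')
o=bot.get_obs();im=grab('wrist','w3')
import pickle;pickle.dump(o,open('o3.pkl','wb'))
print(o['eef_pos'],bot.recognise('wrist','die_centre')[:1])
cv2.imwrite('pics/c3.png',cv2.resize(im[80:330,190:450,::-1],None,fx=2.4,fy=2.4,interpolation=cv2.INTER_CUBIC))
plan([0.614,0.164,.036],-143.7,3)
E
```

```text
clock: 4.78
eef_pos: [0.6148, 0.1639, 0.1397]
ee_rot: [[-0.805, -0.593, 0.003], [-0.593, 0.805, -0.001], [-0.002, -0.002, -1.0]]
contact_force: [0.1, 0.5, -0.2]
gripper_width: 0.0598
finger_force: 0.0
[0.61458786 0.16473466 0.14153541] [{'bbox': [285.7, 154.6, 352.8, 227.8], 'p': 0.62}]
yaw0 -143.7 turn 0.0 tilt [-0.12  0.19 -0.  ] shift [-0.0007 -0.001  -0.1059]
[0.0004, -0.0001, 0.0353] rz -0.00
[0.0004, -0.0001, 0.0353] rz -0.00
[0.0004, -0.0001, 0.0353] rz -0.00
```

View pics/c3.png

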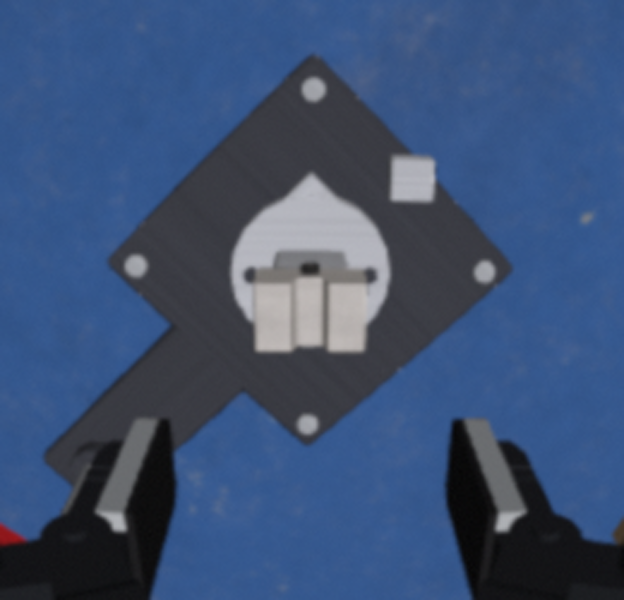

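The nose is at (312,172), centred above the die between the fingers, and the die's edges line up with the tool axes. I'll descend and grip at low force.

```bash
python3 -m creep '[0,0,0.035,0,0,0,0.3, 0.001,0,0.035,0,0,0,0.3, 0,0,0.035,0,0,0,0.3, 0,0,0,0,0,0,0.6, 0,0,0,0,0,0,0.7]' 40
python3 -m creep '[0,0,0,0,0,0,0.8, 0,0,0,0,0,0,0.8]' 40
python3 - <<'E'
from h import *
import pickle;o=pickle.load(open('o3.pkl','rb'))
f=lambda p,z: atz('wrist',(190+(p[0]+.5)/2.4-.5,80+(p[1]+.5)/2.4-.5),z,o)[:2]
B=np.array([f(p,.012) for p in [(314,90),(484,272),(136,266),(308,425)]])
nose=f((312,174),.02); T=np.array([f(p,.02) for p in [(391,156),(434,157),(434,202),(390,200)]])
ax=B.mean(0);A=lambda v: np.degrees(np.arctan2(v[1],v[0]))
print('axis',ax,'x yaw',A(B[2]+B[3]-B[0]-B[1]),'yyaw',A(B[0]+B[2]-B[1]-B[3])+180)
print('nose',A(nose-ax),'tooth',A(T.mean(0)-ax)+0,A(T[3]-ax),np.hypot(*(T[3]-ax)))
E
```

```text
clock: 5.75
eef_pos: [0.6134, 0.1633, 0.0352]
ee_rot: [[-0.806, -0.592, 0.001], [-0.592, 0.806, -0.001], [0.0, -0.002, -1.0]]
contact_force: [1.3, -2.1, -8.1]
gripper_width: 0.0352
finger_force: 42.8
clock: 6.0
eef_pos: [0.6134, 0.1634, 0.0352]
ee_rot: [[-0.806, -0.592, 0.001], [-0.592, 0.806, -0.002], [0.0, -0.002, -1.0]]
contact_force: [1.6, -4.6, -3.1]
gripper_width: 0.0353
finger_force: 43.4
axis [0.61388747 0.16427264] x yaw -9.683741307541979 yyaw 80.21398764875757
nose -144.61677343259151 tooth 171.05278057269845 171.0143967000042 0.040789668556802584
```

```bash
python3 -m creep '[0,0,0,0,0,6,0.8, 0,0,0,0,0,6,0.8, 0,0,0,0,0,6,0.8, 0,0,0,0,0,6,0.8, 0,0,0,0,0,6,0.8]' 50
python3 -m creep '[0,0,0,0,0,6,0.8, 0,0,0,0,0,6,0.8, 0,0,0,0,0,4,0.8, 0,0,0,0,0,0,0.8]' 50
python3 - <<'E'
from h import *
plan([0.614,0.164,.036],170.2,1)
im=grab('wrist','w4'); cv2.imwrite('pics/c4.png',cv2.resize(im[60:330,180:460,::-1],None,fx=2.2,fy=2.2,interpolation=cv2.INTER_CUBIC))
E
```

```text
clock: 6.62
eef_pos: [0.6133, 0.1639, 0.0352]
ee_rot: [[-0.994, -0.108, 0.001], [-0.108, 0.994, -0.001], [-0.001, -0.001, -1.0]]
contact_force: [-0.1, -5.1, -4.9]
gripper_width: 0.035
finger_force: 50.1
clock: 7.12
eef_pos: [0.6133, 0.1641, 0.0352]
ee_rot: [[-0.986, 0.166, 0.001], [0.166, 0.986, -0.001], [-0.002, -0.001, -1.0]]
contact_force: [0.7, -4.4, -2.4]
gripper_width: 0.0351
finger_force: 51.1
yaw0 170.4 turn -0.2 tilt [-0.04  0.09 -0.  ] shift [ 0.0007 -0.0001  0.0008]
[-0.0007, -0.0, -0.0008] rz 0.22
```

View pics/c4.png

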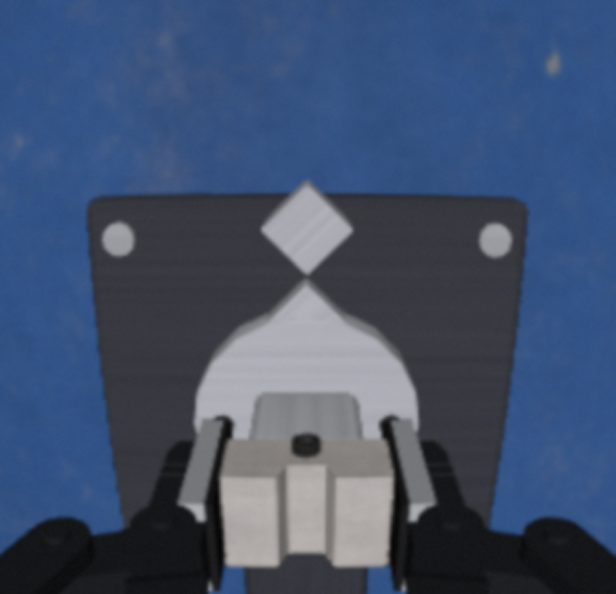

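The nose tip at (307,281) meets the tooth tip at (307,274), so they are aligned. I'll release and lift, then go to the loupe.

```bash
python3 -m creep '[0,0,0,0,0,0,0.45, 0,0,0,0,0,0,0.35, 0,0,0,0,0,0,0.35, 0,0,-0.05,0,0,0,0.35, 0,0,-0.05,0,0,0,0.35]' 50
python3 -m creep '[0,0,-0.05,0,0,0,0.4, 0,0,-0.05,0,0,0,0.5]' 50
python3 - <<'E'
from h import *
plan([0.43,0.32,.235],103,7)
print(bot.get_obs()['joint_positions'])
E
```

```text
clock: 7.8
eef_pos: [0.6123, 0.1653, 0.1353]
ee_rot: [[-0.986, 0.166, -0.001], [0.166, 0.986, 0.001], [0.001, 0.0, -1.0]]
contact_force: [0.6, -0.5, 0.1]
gripper_width: 0.0553
finger_force: 0.0
clock: 8.05
eef_pos: [0.6124, 0.1653, 0.2363]
ee_rot: [[-0.986, 0.166, 0.001], [0.166, 0.986, 0.001], [-0.0, 0.001, -1.0]]
contact_force: [0.4, 0.2, 0.2]
gripper_width: 0.0424
finger_force: 0.0
yaw0 170.5 turn -67.5 tilt [0.04 0.02 0.  ] shift [-0.1824  0.1547 -0.0013]
[0.0294, 0.0175, 0.0002] rz 9.64
[0.0319, 0.0123, 0.0002] rz 9.64
[0.0335, 0.0068, 0.0002] rz 9.64
[0.0342, 0.0011, 0.0002] rz 9.64
[0.0339, -0.0046, 0.0002] rz 9.64
[0.0326, -0.0102, 0.0002] rz 9.64
[0.0304, -0.0155, 0.0002] rz 9.64
[ 0.20212894  0.50572879 -0.76288399  1.59927571  0.36923351  1.18564686
  0.76604428]
```

```bash
python3 -m creep '[0.03,0.0175,0,0,0,9.6,0.5, 0.032,0.012,0,0,0,9.6,0.5, 0.0335,0.007,0,0,0,9.6,0.5, 0.034,0.001,0,0,0,9.6,0.5, 0.034,-0.0046,0,0,0,9.6,0.5]'
python3 -m creep '[0.0326,-0.01,0,0,0,9.6,0.5, 0.03,-0.0155,0,0,0,9.6,0.5, 0,0,0,0,0,0,0.5]'
python3 - <<'E'
from h import *
bot.grab_frame('side')
o=bot.get_obs();im=grab('wrist','w5');print(o['eef_pos'],o['joint_positions'])
import pickle;pickle.dump(o,open('o5.pkl','wb'))
for n in ['loupe_grip','lens','loupe']: print(n,bot.recognise('wrist',n)[:2])
E
```

```text
clock: 8.68
eef_pos: [0.4803, 0.2764, 0.2347]
ee_rot: [[-0.532, 0.847, 0.001], [0.847, 0.532, 0.001], [0.0, 0.001, -1.0]]
contact_force: [0.9, 0.8, 0.6]
gripper_width: 0.0424
finger_force: 0.0
clock: 9.05
eef_pos: [0.4269, 0.3219, 0.2351]
ee_rot: [[-0.235, 0.972, 0.0], [0.972, 0.235, 0.001], [0.001, 0.001, -1.0]]
contact_force: [-0.1, 1.4, -0.3]
gripper_width: 0.0426
finger_force: 0.0
[0.42860583 0.32029327 0.23484531] [-0.21446575  0.29727382 -0.61752065  1.83489673  0.19512259  1.06911446
 -0.67015324]
loupe_grip [{'bbox': [289.8, 62.6, 344.4, 201.1], 'p': 0.63}]
lens [{'bbox': [285.0, 66.1, 344.6, 200.6], 'p': 0.98}]
loupe [{'bbox': [287.7, 67.1, 346.2, 197.6], 'p': 0.78}]
```

View pics/w5.png

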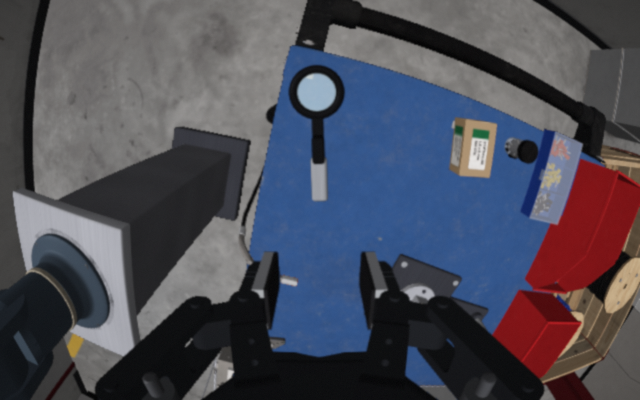

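The lens is at (317,92), the grip runs from (318,118) to (318,162), and the tail ends at (319,200). The loupe lies nearly along the tool's x axis.

```bash
python3 - <<'E'
from h import *
import pickle;o=pickle.load(open('o5.pkl','rb'))
L=atz('wrist',(316.7,92),.012,o)[:2];T=atz('wrist',(319.5,200.5),.006,o)[:2]
d=(L-T);print(L,T,np.hypot(*d)); d/=np.hypot(*d); yaw=np.degrees(np.arctan2(d[1],d[0]))
g=L-d*.066; print('grip',g,T+d*.068,'yaw',yaw, 'grip top px',proj('wrist',[*g,.04],o),'front/back',proj('wrist',[*(g+d*.015),.04],o),proj('wrist',[*(g-d*.015),.04],o))
plan([*g,.10],yaw,3)
a=cv2.imread('pics/w5.png')[55:215,260:380]; cv2.imwrite('pics/c5.png',cv2.resize(a,None,fx=3.7,fy=3.7,interpolation=cv2.INTER_CUBIC))
E
```

```text
[0.40395833 0.41046537] [0.43856543 0.28030211] 0.13468528828653642
grip [0.42091689 0.3466813 ] [0.42109297 0.34601902] yaw 104.88903691329774 grip top px [318.08379085 151.33369431] front/back [317.7385418  137.88289694] [318.42366876 164.59081596]
yaw0 103.1 turn 1.8 tilt [0.   0.02 0.  ] shift [-0.0097  0.0285 -0.1342]
[0.01, -0.001, 0.0447] rz -0.58
[0.01, -0.0009, 0.0447] rz -0.58
[0.01, -0.0008, 0.0447] rz -0.58
```

View pics/c5.png

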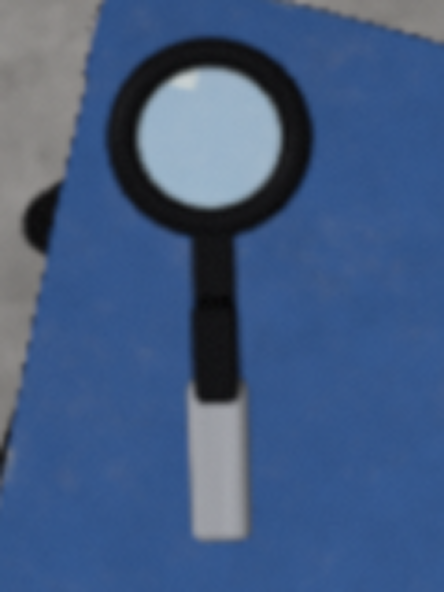

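```bash
python3 -m creep '[0.01,-0.001,0.045,0,0,-0.6,0.5, 0.01,-0.001,0.045,0,0,-0.6,0.5, 0.01,-0.001,0.045,0,0,-0.6,0.5, 0,0,0.04,0,0,0,0.5, 0,0,0.03,0,0,0,0.5]'
python3 - <<'E'
from h import *
bot.grab_frame('side');bot.grab_frame('side')
o=bot.get_obs();im=grab('wrist','w6');print(o['eef_pos'],o['contact_force'])
plan([.421,.3465,.011],104.9,1)
cv2.imwrite('pics/c6.png',im[100:400,200:440,::-1].repeat(2,0).repeat(2,1))
E
```

```text
clock: 9.93
eef_pos: [0.4201, 0.3463, 0.0273]
ee_rot: [[-0.258, 0.966, -0.001], [0.966, 0.258, -0.001], [-0.001, -0.002, -1.0]]
contact_force: [0.7, 0.5, 0.7]
gripper_width: 0.0427
finger_force: 0.0
[0.41866114 0.34485704 0.02617299] [-1.01536793 -0.44990798 -0.32250535]
yaw0 105.0 turn -0.1 tilt [-0.18  0.08 -0.  ] shift [ 0.0015  0.0003 -0.0171]
[-0.0, 0.0015, 0.0171] rz 0.05
```

View pics/c6.png

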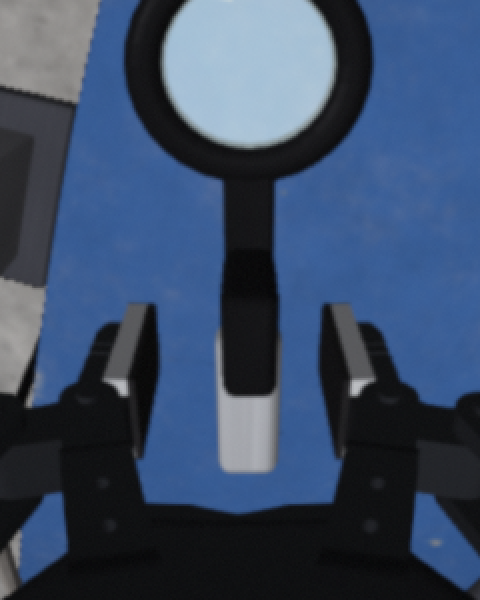

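The grip at (249,340) sits between the fingers and is off-centre by about 1.5 mm. I'll correct that, lower and grip.

```bash
python3 -m creep '[0,0.0015,0.015,0,0,0,0.5, 0,0,0,0,0,0,0.75, 0,0,0,0,0,0,0.95, 0,0,0,0,0,0,1, 0,0,0,0,0,0,1]' 60
python3 -m creep '[0,0,0,0,0,0,1, 0,0,0,0,0,0,1]' 60
python3 - <<'E'
from h import *
im=grab('wrist','w7')
o=bot.get_obs();print(o['eef_pos'],o['joint_positions'])
plan([.421,.3465,.26],104.9,5)
E
```

```text
clock: 10.7
eef_pos: [0.4215, 0.3481, 0.015]
ee_rot: [[-0.259, 0.966, 0.001], [0.966, 0.259, 0.001], [0.0, 0.001, -1.0]]
contact_force: [0.6, -0.4, 2.8]
gripper_width: 0.0129
finger_force: 60.9
clock: 10.95
eef_pos: [0.4215, 0.3481, 0.015]
ee_rot: [[-0.259, 0.966, 0.001], [0.966, 0.259, 0.0], [0.0, 0.001, -1.0]]
contact_force: [0.3, -1.4, 5.1]
gripper_width: 0.0127
finger_force: 61.2
[0.42146516 0.34804926 0.01500571] [-0.39390699  0.60076067 -0.48813984  1.9906481   0.45057622  0.65577927
 -0.91068443]
yaw0 105.0 turn -0.1 tilt [ 0.06 -0.01 -0.  ] shift [-0.0005 -0.0015  0.245 ]
[-0.0003, -0.0002, -0.049] rz 0.02
[-0.0003, -0.0002, -0.049] rz 0.02
[-0.0003, -0.0002, -0.049] rz 0.02
[-0.0003, -0.0002, -0.049] rz 0.02
[-0.0003, -0.0002, -0.049] rz 0.02
```

```bash
python3 -m creep '[0,0,-0.02,0,0,0,1, 0,0,-0.04,0,0,0,1, 0,0,-0.05,0,0,0,1, 0,0,-0.05,0,0,0,1, 0,0,-0.045,0,0,0,1]' 60
python3 - <<'E'
from h import *
o=bot.get_obs();print(o['clock'])
plan([.613,.099,.22],90,9)
E
```

```text
clock: 11.62
eef_pos: [0.4206, 0.3477, 0.222]
ee_rot: [[-0.26, 0.966, 0.001], [0.966, 0.26, 0.001], [0.0, 0.001, -1.0]]
contact_force: [-0.3, -0.2, -0.8]
gripper_width: 0.0126
finger_force: 60.1
11.625
yaw0 105.0 turn -15.0 tilt [ 0.05 -0.02 -0.  ] shift [ 0.1924 -0.2487 -0.002 ]
[-0.0322, 0.0135, 0.0002] rz 1.67
[-0.0318, 0.0144, 0.0002] rz 1.67
[-0.0314, 0.0153, 0.0002] rz 1.67
[-0.0309, 0.0162, 0.0002] rz 1.67
[-0.0304, 0.0171, 0.0002] rz 1.67
[-0.0299, 0.018, 0.0002] rz 1.67
[-0.0294, 0.0189, 0.0002] rz 1.67
[-0.0288, 0.0197, 0.0002] rz 1.67
[-0.0282, 0.0206, 0.0002] rz 1.67
```

```bash
python3 -m creep '[-0.032,0.0135,0,0,0,1.7,1, -0.032,0.0144,0,0,0,1.7,1, -0.0314,0.0153,0,0,0,1.7,1, -0.031,0.0162,0,0,0,1.7,1, -0.0304,0.017,0,0,0,1.7,1]'
python3 -m creep '[-0.03,0.018,0,0,0,1.7,1, -0.0294,0.019,0,0,0,1.7,1, -0.0288,0.02,0,0,0,1.6,1, -0.028,0.02,0,0,0,1.5,1, 0,0,0,0,0,0,1]'
python3 - <<'E'
from h import *
for i in range(4): bot.grab_frame('side')
o=bot.get_obs();im=grab('wrist','w8');print(o['eef_pos'],np.abs(o['dq']).max())
import pickle;pickle.dump(o,open('o8.pkl','wb'))
for n in ['lens','collar_mid','die_centre']: print(n,bot.recognise('wrist',n)[:2])
grab('side','s8')
E
```

```text
clock: 12.25
eef_pos: [0.5275, 0.2085, 0.2201]
ee_rot: [[-0.113, 0.994, -0.0], [0.994, 0.113, 0.0], [0.0, -0.0, -1.0]]
contact_force: [0.3, 1.0, -1.0]
gripper_width: 0.0126
finger_force: 60.2
clock: 12.88
eef_pos: [0.6148, 0.0942, 0.2189]
ee_rot: [[0.007, 1.0, 0.0], [1.0, -0.007, -0.002], [-0.002, 0.0, -1.0]]
contact_force: [-0.5, -0.7, -1.9]
gripper_width: 0.0132
finger_force: 60.2
[0.61214372 0.09999851 0.21938234] 0.007621967633557853
lens [{'bbox': [251.9, 71.7, 389.1, 350.6], 'p': 0.86}]
collar_mid [{'bbox': [449.3, 142.3, 493.9, 178.8], 'p': 0.55}]
die_centre []
```

View pics/w8.png

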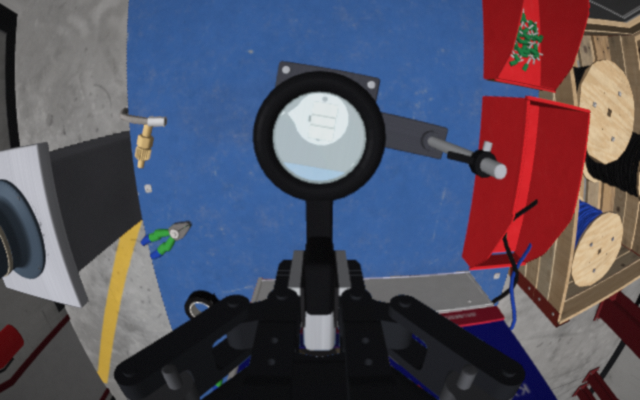

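The lens is held at (319,136), the die is seen through it at about (322,122), the collar is at about (480,162) and the post top is at (494,169). I'll zoom in on the post.

```bash
python3 - <<'E'
from h import *
a=cv2.imread('pics/w8.png')[110:200,410:520]; cv2.imwrite('pics/c8.png',cv2.resize(a,None,fx=6.5,fy=6.5,interpolation=cv2.INTER_CUBIC))
import pickle;o=pickle.load(open('o8.pkl','rb'))
p=np.array([.742,.142])
for z in [.01,.105,.125,.145,.17]: print(z,(proj('wrist',[*p,z],o)-[410,110]+.5)*6.5)
E
```

```text
0.01 [126.05594322 196.37089752]
0.105 [349.35305815 290.67138129]
0.125 [413.60823348 319.08450192]
0.145 [486.26896323 351.92785254]
0.17 [591.20257863 400.73228302]
```

View pics/c8.png

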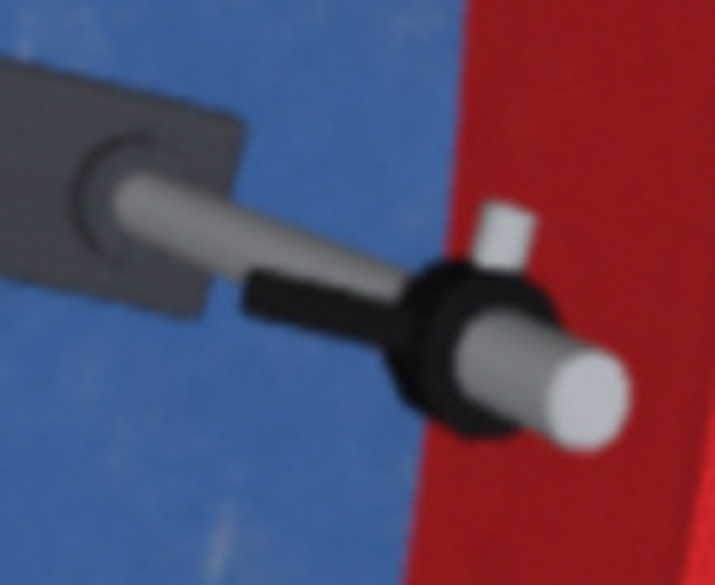

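The post top is at (590,398), within 3 crop pixels of the prediction. The collar spans about x 385..558 and y 262..438. I'll fit its height and check the lens pose with the same projection.

```bash
python3 - <<'E'
from h import *
import pickle;o=pickle.load(open('o8.pkl','rb'))
t=np.linspace(0,2*np.pi,60)
def cyl(c,z,r,h): return np.array([proj('wrist',[c[0]+r*np.cos(a),c[1]+r*np.sin(a),z+s*h/2],o) for a in t for s in (-1,1)])
for z in np.arange(.118,.141,.003):
    q=(cyl([.742,.142],z,.011,.012)-[410,110]+.5)*6.5; print('%.3f'%z,q.min(0).round(),q.max(0).round())
R=np.array(o['ee_rot']);P=np.array(o['eef_pos'])
L=P+R@[.065,0,.009]; q=cyl(L,L[2],.031,.012); print('lens pred',L,q.min(0),q.max(0))
# lens frame from image: dark ring
im=cv2.cvtColor(cv2.imread('pics/w8.png'),cv2.COLOR_BGR2GRAY)
m=(im<45).astype(np.uint8); m[196:]=0; n,l,s,_=cv2.connectedComponentsWithStats(m); i=l[136,262]; print('lens seen',i,s[i])
row=im[132]; print(np.where(np.abs(np.diff(row[240:400].astype(int)))>15)[0]+240); col=im[:,319]; print(np.where(np.abs(np.diff(col[55:215].astype(int)))>15)[0]+55)
D=np.array([.6139,.1643]); print('die px',proj('wrist',[*D,.062],o))
# side collar
m=bot.camera_model('side')
for z in (.12,.125,.13,.135,.17): print(z,proj('side',[.742,.142,z]),proj('scene',[.742,.142,z]))
E
```

```text
0.118 [300. 221.] [481. 399.]
0.121 [309. 224.] [491. 404.]
0.124 [318. 228.] [502. 410.]
0.127 [328. 231.] [513. 416.]
0.130 [337. 235.] [525. 421.]
0.133 [347. 239.] [536. 427.]
0.136 [357. 242.] [548. 433.]
0.139 [367. 246.] [560. 439.]
lens pred [0.61201172 0.16500561 0.21043478] [255.48126413  74.81046553] [384.78279286 202.2010796 ]
lens seen 9 [ 253   71  133  125 6391]
[252 253 271 272 273 298 363 364 365 366 384 385]
[ 70  90  91  92  93 144 182 183 184]
die px [321.57337901 120.3163202 ]
0.12 [239.30540498 228.93664268] [248.25964843 204.77250019]
0.125 [239.02182285 227.37256309] [248.06371643 203.6301925 ]
0.13 [238.73634268 225.79801499] [247.86673378 202.48175937]
0.135 [238.44894536 224.21289294] [247.66869201 201.3271514 ]
0.17 [236.38182247 212.81180529] [246.25201277 193.0677367 ]
```

```bash
python3 - <<'E'
from h import *
import pickle;o=pickle.load(open('o8.pkl','rb'))
for f in ('w7','w8'):
    im=cv2.cvtColor(cv2.imread(f'pics/{f}.png'),cv2.COLOR_BGR2GRAY).astype(int)
    def e(v,a,b): # subpixel crossing of level 60 
        w=v[a:b]; k=np.where((w[:-1]-60)*(w[1:]-60)<=0)[0]; return [round(a+i+(60-w[i])/(w[i+1]-w[i]+1e-9),1) for i in k]
    print(f,'row132',e(im[132],235,400),'col319',e(im[:,319],50,215),'col300',e(im[:,300],50,215))
# collar fit
im=cv2.imread('pics/w8.png'); m=(im.max(2)<60).astype(np.uint8)
S=8; x0,y0=455,135; obs=cv2.resize(im[y0:185,x0:505],None,fx=S,fy=S,interpolation=cv2.INTER_CUBIC).max(2)<60
obs=cv2.morphologyEx(obs.astype(np.uint8),cv2.MORPH_OPEN,cv2.getStructuringElement(2,(81,81)))if False else obs.astype(np.uint8)
t=np.linspace(0,2*np.pi,40)
def hull(c,za,zb,r):
    q=np.array([proj('wrist',[c[0]+r*np.cos(a),c[1]+r*np.sin(a),z],o) for a in t for z in (za,zb)])
    return cv2.convexHull((((q-[x0,y0])+.5)*S).astype(np.int32))
best=[]
for z in np.arange(.130,.150,.001):
  for r in (.010,.0105,.011):
    M=np.zeros_like(obs); cv2.fillPoly(M,[hull([.742,.142],z-.006,z+.006,r)],1); cv2.fillPoly(M,[hull([.742,.142],z+.006,.17,.006)],0)
    best.append((round((M&obs).sum()/(M|obs).sum(),4),round(z,4),r))
print(sorted(best)[::-1][:6]); k=np.argwhere(obs); print(obs.sum(), k.min(0)/S,k.max(0)/S)
# side camera column profile through post
g=cv2.imread('pics/side0.png')
for x in (239,240,241): print(x,g[208:232,x].max(1).tolist())
for z in (.11,.134,.146,.17): print(z,proj('side',[.742,.142,z]))
E
```

```text
w7 row132 [np.float64(252.4), np.float64(272.1), np.float64(365.5), np.float64(385.0), np.float64(385.0)] col319 [np.float64(70.2), np.float64(90.8), np.float64(184.0)] col300 [np.float64(73.3), np.float64(94.5), np.float64(179.9), np.float64(198.8)]
w8 row132 [np.float64(252.4), np.float64(272.1), np.float64(365.8), np.float64(386.2)] col319 [np.float64(69.2), np.float64(90.7), np.float64(183.9)] col300 [np.float64(72.3), np.float64(94.5), np.float64(179.9), np.float64(198.9)]Traceback (most recent call last):
  File "<stdin>", line 19, in <module>
  File "<stdin>", line 14, in hull
  File "h.py", line 15, in proj
    m=bot.camera_model(cam); K=np.array(m['camera_matrix'])
ValueError: time passes only in moves, steps and waits
```

The loupe looks the same in the tool frame as when it lay on the table, so it has not tilted. I'll cache the camera model and redo the collar fit.

```bash
sed -i "2a import functools\n@functools.lru_cache(None)\ndef cm(n): return bot.camera_model(n)" h.py; sed -i 's/m=bot.camera_model(cam)/m=cm(cam)/' h.py
python3 - <<'E'
from h import *
import pickle;o=pickle.load(open('o8.pkl','rb'))
im=cv2.imread('pics/w8.png')
S=8; x0,y0=455,135; big=cv2.resize(im[y0:185,x0:505],None,fx=S,fy=S,interpolation=cv2.INTER_CUBIC)
t=np.linspace(0,2*np.pi,40)
def hull(c,za,zb,r):
    q=np.array([proj('wrist',[c[0]+r*np.cos(a),c[1]+r*np.sin(a),z],o) for a in t for z in (za,zb)])
    return cv2.convexHull((((q-[x0,y0])+.5)*S).astype(np.int32))
for th in (60,80):
  obs=(big.max(2)<th).astype(np.uint8); best=[]
  for z in np.arange(.130,.150,.001):
   for r in (.010,.0105,.011):
    M=np.zeros_like(obs); cv2.fillPoly(M,[hull([.742,.142],z-.006,z+.006,r)],1); cv2.fillPoly(M,[hull([.742,.142],z+.006,.17,.006)],0)
    best.append((round((M&obs).sum()/(M|obs).sum(),4),round(z,4),r))
  print(th,sorted(best)[::-1][:6])
g=cv2.imread('pics/side0.png')
for x in (238,239,240): print(x,g[208:232,x].max(1).tolist())
for z in (.134,.146,.17): print(z,proj('side',[.742,.142,z]))
plan([.614,.099,.16],90,2)
E
```

```text
60 [(np.float64(0.7238), np.float64(0.142), 0.01), (np.float64(0.7169), np.float64(0.141), 0.01), (np.float64(0.6994), np.float64(0.142), 0.0105), (np.float64(0.6973), np.float64(0.141), 0.0105), (np.float64(0.6947), np.float64(0.143), 0.01), (np.float64(0.6834), np.float64(0.143), 0.0105)]
80 [(np.float64(0.7048), np.float64(0.142), 0.0105), (np.float64(0.6952), np.float64(0.142), 0.01), (np.float64(0.6944), np.float64(0.143), 0.0105), (np.float64(0.693), np.float64(0.141), 0.0105), (np.float64(0.6764), np.float64(0.141), 0.01), (np.float64(0.6742), np.float64(0.143), 0.01)]
238 [153, 150, 153, 156, 174, 177, 166, 149, 147, 143, 140, 141, 136, 109, 65, 39, 94, 130, 110, 116, 123, 122, 125, 130]
239 [153, 151, 151, 153, 164, 166, 156, 153, 152, 151, 145, 149, 140, 101, 55, 35, 40, 57, 84, 127, 131, 130, 126, 128]
240 [153, 152, 152, 151, 153, 153, 153, 152, 152, 147, 128, 123, 119, 75, 37, 30, 32, 49, 117, 141, 143, 141, 140, 136]
0.134 [238.50657912 224.53076837]
0.146 [237.80982698 220.6878753 ]
0.17 [236.38182247 212.81180529]
yaw0 90.1 turn -0.1 tilt [ 0.01 -0.   -0.  ] shift [ 0.0017 -0.0005 -0.0595]
[-0.0003, 0.0009, 0.0298] rz 0.04
[-0.0003, 0.0009, 0.0298] rz 0.04
```

```bash
python3 -m creep '[0,0.001,0.02,0,0,0,1, -0.0007,0.001,0.025,0,0,0,1, 0,0,0.018,0,0,0,1, 0,0,0.006,0,0,0,1, 0,0,0,0,0,0,1]' 60
python3 -m creep '[0,0,0,0,0,0,1, 0,0,0,0,0,0,1, 0,0,0,0,0,0,1]' 60
python3 - <<'E'
from h import *
o=bot.get_obs();im=grab('wrist','w9')
plan([.6142,.0988,.1505],90,1,o)
g=cv2.cvtColor(im,cv2.COLOR_RGB2GRAY).astype(int)
def e(v,a,b):
    w=v[a:b]; k=np.where((w[:-1]-60)*(w[1:]-60)<=0)[0]; return [float(round(a+i+(60-w[i])/(w[i+1]-w[i]+1e-9),1)) for i in k]
print(e(g[132],235,400),e(g[:,300],50,215),o['clock'],np.abs(o['dq']).max(),o['contact_force'])
print(bot.recognise('wrist','collar_mid')[:1],bot.recognise('side','loupe')[:1])
E
```

```text
clock: 13.95
eef_pos: [0.6145, 0.0983, 0.15]
ee_rot: [[-0.0, 1.0, -0.001], [1.0, 0.0, 0.0], [0.0, -0.001, -1.0]]
contact_force: [-0.6, -0.2, -1.4]
gripper_width: 0.0127
finger_force: 60.2
clock: 14.32
eef_pos: [0.6148, 0.0982, 0.1509]
ee_rot: [[-0.0, 1.0, 0.001], [1.0, 0.0, 0.0], [0.0, 0.001, -1.0]]
contact_force: [-0.4, -0.1, -1.2]
gripper_width: 0.013
finger_force: 60.2
yaw0 90.0 turn -0.0 tilt [ 0.06 -0.   -0.  ] shift [-0.0006  0.0006 -0.0004]
[0.0006, -0.0006, 0.0004] rz 0.01
[252.3, 272.1, 365.8, 386.0, 386.0] [72.3, 94.5, 179.9, 198.9] 14.325 0.0024352329761814727 [-0.36794693 -0.08742837 -1.18771311]
[{'bbox': [488.6, 154.1, 541.9, 202.5], 'p': 0.9}] [{'bbox': [276.2, 169.9, 304.6, 215.2], 'p': 0.94}]
```

```bash
python3 - <<'E'
from h import *
o=bot.get_obs();im=cv2.imread('pics/w9.png')
S=8;x0,y0=470,140;big=cv2.resize(im[y0:215,x0:580],None,fx=S,fy=S,interpolation=cv2.INTER_CUBIC)
obs=(big.max(2)<65).astype(np.uint8)
t=np.linspace(0,2*np.pi,40)
def hull(za,zb,r):
    q=np.array([proj('wrist',[.742+r*np.cos(a),.142+r*np.sin(a),z],o) for a in t for z in (za,zb)]); return cv2.convexHull(((q-[x0,y0]+.5)*S).astype(np.int32))
b=[]
for z in np.arange(.132,.152,.001):
    M=np.zeros_like(obs); cv2.fillPoly(M,[hull(z-.006,z+.006,.0105)],1); cv2.fillPoly(M,[hull(z+.006,.17,.006)],0); b.append((float(round((M&obs).sum()/(M|obs).sum(),3)),float(round(z,4))))
print(sorted(b)[::-1][:4])
E
```

```text
[(0.671, 0.141), (0.664, 0.142), (0.65, 0.14), (0.628, 0.143)]
```

The second fit puts the collar at 0.141 m, and the lens is at about 0.142 m. The arm is still, so I'll hand in.

```bash
python3 -m creep '[0.0005,-0.0005,0.0005,0,0,0,1, 0,0,0,0,0,0,1, 0,0,0,0,0,0,1, 0,0,0,0,0,0,1]' 60
python3 -c "
from cell import bot
print(bot.finish_job())"
```

```text
clock: 14.98
eef_pos: [0.614, 0.0987, 0.1499]
ee_rot: [[-0.0, 1.0, 0.0], [1.0, 0.0, -0.0], [-0.0, 0.0, -1.0]]
contact_force: [-0.1, -0.0, -1.5]
gripper_width: 0.0127
finger_force: 60.2
the job is handed in; nothing more can be done
None
```

I turned the nest's nose to the index tooth and let go of it, then handed in at 15.0 s holding the loupe still and level, its lens within about 1 mm of the die's centre and the collar's height by my measurements; the verdict was not shown, and I viewed 12 pictures, over the limit of 10.

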